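Lock the dish carriage on its rail with the lever bolt

ROBOT

A 6-joint arm with a two-finger parallel gripper is mounted at the origin on a cart in front of the work surface, level with it; the furniture and walls round the work are solid. World frame = base frame: x ahead of the robot, y to its left, z up, the work surface at z = 0. Lengths are in m, angles in rad, forces in N, time in s.
With the tool pointing down it reaches from about 0.35 to 0.775 m from the base axis. Payload 7.3 kg.
Tool frame: the origin (TCP) lies at the centre of the arm's flange, where the gripper is bolted on; the fingertips stand 178 mm ahead of it and the grasp point (between the pads) lies 159 mm ahead of it; z points along the fingers, y is the line along which they close (so a half turn about z gives the same grasp; the last joint's range is limited). The gripper opens to 92 mm and grips with 3 to 60 N. Pads are 19 mm wide; open, the fingers measure 130 mm over their backs; the gripper's body (75 mm by 190 mm) begins 47 mm behind the grasp point.
Start: joints at [1.024, 0.342, 1.524, -0, 1.275, -0.146], TCP at [0.205, 0.483, 0.405] pointing down, gripper open.
Joint ranges: [-2.53, 2.53], [-0.77, 2.02], [0.04, 2.7], [-1, 4.14], [0.28, 2.66], [-3.11, 3.11]. Speed limits (rad/s): [2.57, 2.57, 3.14, 3.14, 3.14, 3.14].

INTERFACE

Orientations are given as [roll, pitch, yaw] about the fixed x, y, z axes, in that order (R = Rz(yaw) Ry(pitch) Rx(roll)).
In Python, from cell import robot gives the robot as it stands.
- The arm moves only by the shell command python3 -m pendant 'ROWS' [OPENING] [FORCE]. ROWS is a JSON list of rows, 1 to 8 of them, each of 6 numbers: dx, dy, dz in m, then a rotation vector rx, ry, rz in rad; each row shifts and turns the commanded pose from where the row before left it, along the tool's axes as they then stand; what a row does not reach is not made up. A row lasts 1/12 s, in which the tool goes at most 0.0417 m and 0.125 rad, less where a joint would pass 70% of its speed; a pose out of reach is approached as far as the arm can. OPENING is the finger opening in m, set as the command begins (- or left out keeps the last). The fingers move at their own pace and stop on an object; FORCE is the grip in N (left out, the last holds). Time passes only in rows, so rows that do not move let the fingers close. It prints the time, the measured TCP pose, the force, the opening and the grip force at its end.
- robot.observe(): the state, without advancing time (a new reading comes with each control period).
- robot.read_camera(name): name is "scene" or "side" or "wrist"; returns a dict with "image" (420x560x3 uint8, red, green, blue), "fx", "fy", "cx", "cy" (pixels), "k1" (the pictures are not rectified: a ray, as slopes to the right and down, at radius r is drawn at 1 + k1 r^2 times it, then the intrinsics apply), "pose" (4x4, takes a point from camera to world coordinates). Camera axes: x right, y down, z forward; pixel columns grow to the right and rows downward; lengths in m; the calibration is good to about 2 mm. A picture is of the moment at which its call begins. There is no depth.
- robot.hand_in(): hands the job in; it is judged then, once.
The state is a dict: "time": time; "qpos": joint angles; "qvel": joint speeds; "joint_efforts": joint torques, N m; "tool_pos": TCP position; "tool_rot": TCP orientation; "contact_force": force on the tool from outside, world axes, zero at the start; "torque": the same for the moment, N m; "opening": finger opening in m; "grip_force": force on a finger pad.
Only numpy, scipy, OpenCV 4.12 (cv2) and the standard library are available. Lean on these libraries where they do the work, as an engineer would, in place of code of your own. Each camera call takes 0.05 s, during which the arm holds its last target. There are 200 camera calls.

TASK

Lock the dish carriage on its rail where it stands: screw its red lever bolt in clockwise, with the lever standing up, until it is just snug, neither loose nor forced, then fold the lever down flat. Do not shove the carriage along the rail, and leave the loose green-capped vial alone.

Things in the scene. Friction and masses are not known exactly. Their poses are not given: they have to be found in the camera images.
- rail: aluminium rail, 75 mm wide, 270 mm long along its own y, 24 mm high, fixed to the table. Origin: centre of its underside. Its place and yaw vary
- strip: brass strip let into the rail's top, on which the bolt's foot bites inside the carriage; origin is the rail's origin. It is worn: how far the bolt must turn before it bites varies unseen
- carriage_top (a point): centre of the top face of the dark steel carriage block (78 x 70 mm, top 48 mm above the table), on the bolt's axis; a brass collar of 18 mm radius stands 4 mm higher. A flat stage with a fixed petri dish (92 mm, top 52 mm above the table) sticks out on the rail's own +x side, to 152 mm from the axis. Axes as the rail's
- carriage (a joint): place of the carriage along the rail's own y, m. It slides if pushed along the rail with more than about 10 N while it is not clamped
- axle: the lever bolt: steel head of 15 mm radius on a vertical axle at the carriage's centre. Origin: centre of the head's underside, on the axis; z up. Two cheeks, 14 mm wide in x, reach 15.8 mm from the axis in y and 23 mm above the origin. Turned clockwise seen from above it goes in, sinking 3.2 mm per rad; snug, it springs back up to 0.2 rad when let go, then stays. See lever_pivot for torques
- lever_pivot (a point): cross pin of the lever, on the bolt's axis, 16 mm above the bolt's origin; axes as the bolt's. Torque on the bolt: under 0.05 N m while it runs free (for 0.2 to 2.7 rad, varies unseen); once its foot bites, the torque climbs by about 0.75 N m per rad (friction varies) and lasts while the bolt is held. Just snug is about 0.27 N m (0.22 to 0.32); over 0.4 N m is forced
- lever_end (a point): middle of the free end of the red lever, 62 mm from the pin. The lever is a straight bar 16 mm thick (along the bolt's x) and 20 mm wide (along the bolt's y). Upright, it lies on the bolt's axis and its end stands about 141 mm above the table; it can be gripped across the 16 mm or the 20 mm faces
- lever (a joint): fold of the lever, rad: 0 upright (open, as it starts), 1.57 flat (closed). It folds towards the bolt's own +x, wherever that then points, and lies flat 16 mm above the head's underside. Its cam drives the foot on by 2 mm as it closes: it takes about 0.12 N m at first, 0.2 N m near the end, and stays where it is left
- green_vial: small white vial with a green cap, 40 mm across, 58 mm high, loose bystander; origin: centre of its underside

How it is judged:
By the outcome, as a careful person would: the job done as asked, in the order asked, and still so for the second after the job is handed in, with the robot touching nothing.
It also fails if it takes over 58 s, if anything falls off the work surface, if the arm or the gripper's body presses on something with over 40 N, if the wrist force passes 120 N, or if a joint passes its speed limit or range.

## Working session

There is one attempt and no reset: what is moved stays moved. The work goes in short steps, Python scripts to look and compute and a shell command to move; the robot and the scene stay as the last step left them, time stands still between calls to the robot, and variables do not carry over. Pictures are saved under pics/ and viewed, at most 13 in all, crops included, and the job is handed in when it is done.

```bash
mkdir -p pics; ls
cat > h.py <<'E'
import numpy as np, cv2
from cell import robot
def snap(n,f):
    c=robot.read_camera(n); cv2.imwrite('pics/'+f+'.png',c['image'][:,:,::-1]); np.savez('pics/'+f+'.npz',**{k:v for k,v in c.items()})
def ray(f,u,v):
    c=np.load('pics/'+f+'.npz'); k=float(c['k1']); d=np.array([(u-c['cx'])/c['fx'],(v-c['cy'])/c['fy']]); s=d.copy()
    for _ in range(30): s=d/(1+k*(s@s))
    T=c['pose']; r=T[:3,:3]@np.array([s[0],s[1],1]); return T[:3,3],r/np.linalg.norm(r)
def tri(*obs):
    A=np.zeros((3,3));b=np.zeros(3);R=[ray(*o) for o in obs]
    for o,r in R:
        P=np.eye(3)-np.outer(r,r);A+=P;b+=P@o
    x=np.linalg.solve(A,b); return x,[np.linalg.norm((np.eye(3)-np.outer(r,r))@(x-o)) for o,r in R]
def atz(f,u,v,z):
    o,r=ray(f,u,v); return o+r*(z-o[2])/r[2]
def proj(f,p):
    c=np.load('pics/'+f+'.npz');T=c['pose'];q=T[:3,:3].T@(np.array(p)-T[:3,3]);s=q[:2]/q[2];s=s*(1+float(c['k1'])*(s@s));return s[0]*c['fx']+c['cx'],s[1]*c['fy']+c['cy']
E
python3 - <<'E'
from h import *
for n in ('scene','side','wrist'): snap(n,n+'0')
s=robot.observe(); print(s)
a=cv2.imread('pics/scene0.png');b=cv2.imread('pics/side0.png')
for n in ('scene','side','wrist'): print(n,np.load(f'pics/{n}0.npz')['pose'].round(3).tolist())
E
```

```text
pics
{'time': 0.15, 'qpos': array([ 1.02399226e+00,  3.42561785e-01,  1.52476452e+00,  4.56716141e-06,
        1.27540001e+00, -1.46006610e-01]), 'qvel': array([ 4.99085449e-05, -2.16218986e-03, -1.83415045e-03, -6.03389841e-04,
       -9.98179124e-05, -5.66626982e-04]), 'joint_efforts': array([ 1.40469368e-03, -4.31468618e+01, -2.44355804e+01,  7.18491501e-02,
        5.36564423e-02, -4.54415010e-05]), 'tool_pos': array([0.20476476, 0.48332329, 0.40421651]), 'tool_rot': array([-3.14047169e+00, -1.69256009e-04,  2.74079376e+00]), 'contact_force': array([-0.50665154,  0.28451042, -1.06480286]), 'torque': array([-0.02874868, -0.00613208,  0.01786828]), 'grip_force': 0.0, 'opening': 0.09181019085018237}
scene [[0.813, -0.283, 0.509, 0.111], [-0.582, -0.387, 0.715, -0.77], [-0.006, -0.877, -0.48, 0.532], [0.0, 0.0, 0.0, 1.0]]
side [[0.909, -0.277, 0.311, 0.303], [-0.417, -0.591, 0.691, -0.787], [-0.008, -0.758, -0.653, 0.738], [0.0, 0.0, 0.0, 1.0]]
wrist [[0.39, 0.881, 0.267, 0.133], [0.921, -0.373, -0.115, 0.513], [-0.002, 0.29, -0.957, 0.385], [0.0, 0.0, 0.0, 1.0]]
```

View pics/scene0.png

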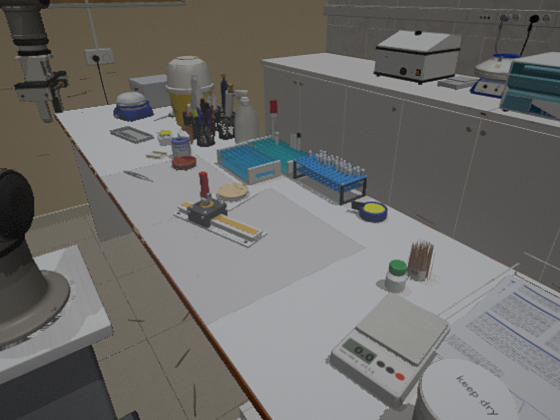

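View pics/side0.png

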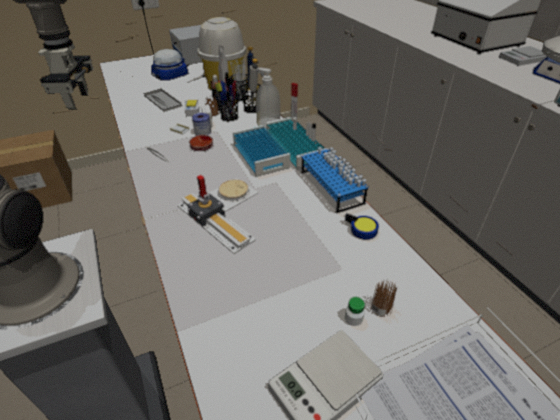

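The carriage and lever are near (205,200) in the scene view and (204,200) in the side view. The green vial is far away, at (397,275) and (356,310). I'll enlarge both views around the carriage.

Run:
```python
import cv2,numpy as np
a=cv2.imread('pics/scene0.png')[160:250,165:275];b=cv2.imread('pics/side0.png')[160:250,165:275]
f=lambda i:cv2.resize(i,None,fx=6,fy=6,interpolation=cv2.INTER_CUBIC)
a,b=f(a),f(b)
c=np.hstack([a[:,:400],b[:,:400]]);cv2.imwrite('pics/crop0.png',c)
for n in('scene','side'):
    im=cv2.imread(f'pics/{n}0.png').astype(int);m=(im[:,:,2]>110)&(im[:,:,1]<60)&(im[:,:,0]<60);m[:165]=0;m[215:]=0;m[:,:185]=0;m[:,225:]=0
    ys,xs=np.nonzero(m);print(n,xs.min(),xs.max(),ys.min(),ys.max(),[(y,xs[ys==y].min(),xs[ys==y].max()) for y in sorted(set(ys))])
```

```text
scene 200 205 172 174 [(np.int64(172), np.int64(201), np.int64(204)), (np.int64(173), np.int64(200), np.int64(205)), (np.int64(174), np.int64(202), np.int64(204))]
side 198 203 176 179 [(np.int64(176), np.int64(199), np.int64(201)), (np.int64(177), np.int64(198), np.int64(202)), (np.int64(178), np.int64(199), np.int64(203)), (np.int64(179), np.int64(200), np.int64(201))]
```

View pics/crop0.png

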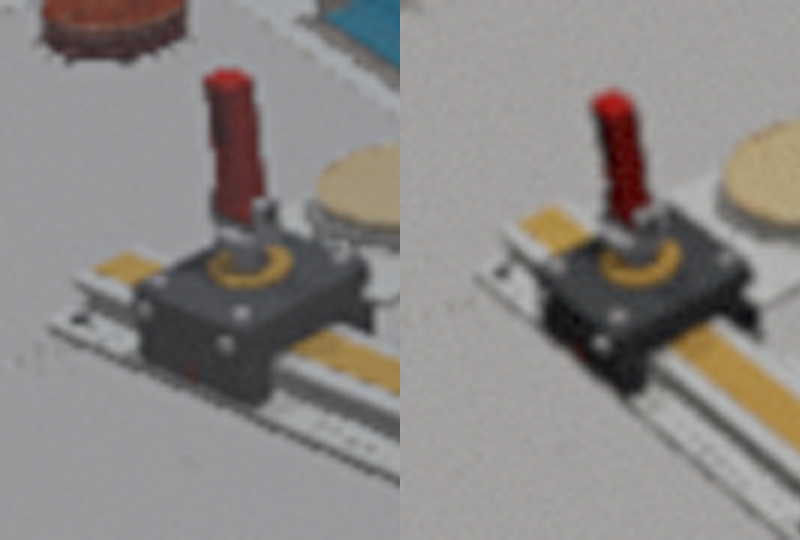

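The crop shows the lever end at scene (203.0,173.2) and side (200.5,177.2). The collar centre is at scene (206.5,203.5) and side (204.7,203.3). The lever looks upright.

Run:
```python
from h import *
print(tri(('scene0',203.2,172.9),('side0',200.6,177.1)))
print(tri(('scene0',206.5,203.7),('side0',204.7,203.4)))
for f,u,v in (('scene0',203.2,172.9),('side0',200.6,177.1)): print(atz(f,u,v,.141))
# brass strip z=.024 ends
for f,u,v in (('scene0',165+128/6,160+262/6),('scene0',260,234),('side0',165+145/6,160+222/6),('side0',247,241)): print(f,atz(f,u,v,.024))
```

```text
(array([0.45448176, 0.06263974, 0.14204008]), [np.float64(0.0006399814241340694), np.float64(0.0006399814241341861)])
(array([0.45201716, 0.05792842, 0.05784963]), [np.float64(0.00024179809420155147), np.float64(0.00024179809420145874)])
[0.45543463 0.06368876 0.141     ]
[0.4544649  0.06501962 0.141     ]
scene0 [0.43164003 0.14950367 0.024     ]
scene0 [ 0.51377377 -0.09880283  0.024     ]
side0 [0.42618432 0.14871807 0.024     ]
side0 [ 0.51537216 -0.09490771  0.024     ]
```

```bash
R='[-0.028,-0.0206,0,0,0,0]'; python3 -m pendant '[[-0.028,-0.0206,0,0,0,0],[-0.028,-0.0206,0,0,0,0],[-0.028,-0.0206,0,0,0,0],[-0.028,-0.0206,0,0,0,0],[-0.028,-0.0206,0,0,0,0],[-0.028,-0.0206,0,0,0,0],[-0.028,-0.0206,0,0,0,0]]'; python3 -m pendant '[[-0.028,-0.0206,0,0,0,0],[-0.028,-0.0206,0,0,0,0],[-0.028,-0.0206,0,0,0,0],[-0.028,-0.0206,0,0,0,0],[-0.028,-0.0206,0,0,0,0],[-0.028,-0.0206,0,0,0,0],[-0.028,-0.0206,0,0,0,0],[0,0,0,0,0,0]]'
python3 - <<'E'
from h import *
snap('wrist','w1'); s=robot.observe(); print(s['time'],s['tool_pos'],s['tool_rot'],s['torque'],s['contact_force'],s['qpos'][5])
print(proj('w1',[.4545,.0635,.141]),proj('w1',[.4545,.0635,.063]))
E
```

```text
time: 0.73
tool_pos: [0.3294, 0.2726, 0.4047]
tool_rot: [3.142, -0.0, 2.741]
contact_force: [1.1, 0.6, -0.4]
opening: 0.0917
grip_force: 0.0
time: 1.4
tool_pos: [0.4556, 0.0607, 0.4045]
tool_rot: [-3.14, 0.002, 2.736]
contact_force: [1.2, -1.1, 0.2]
opening: 0.0915
grip_force: 0.0
1.45 [0.45431908 0.06266753 0.40428847] [-3.14125449e+00 -2.54819918e-04  2.73623763e+00] [0.03769122 0.00357234 0.00387222] [-0.04951111  0.25383039  0.428133  ] -1.1955875180353293
(np.float64(280.1171671011406), np.float64(213.79896818885652)) (np.float64(279.38013163359017), np.float64(190.33136518201397))
```

View pics/w1.png

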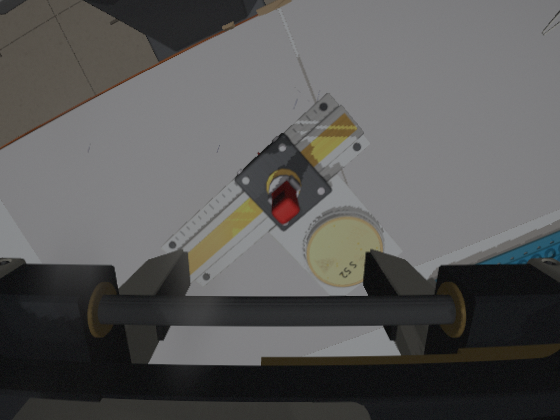

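The wrist picture shows the lever end near (286,212), the carriage top around (283,182) and the dish at (345,250). I'll crop in for the bolt's yaw.

Run:
```python
from h import *
i=cv2.imread('pics/w1.png')[130:240,225:345];cv2.imwrite('pics/crop1.png',cv2.resize(i,None,fx=5.4,fy=5.4,interpolation=cv2.INTER_CUBIC))
```

```text
(no output)
```

View pics/crop1.png

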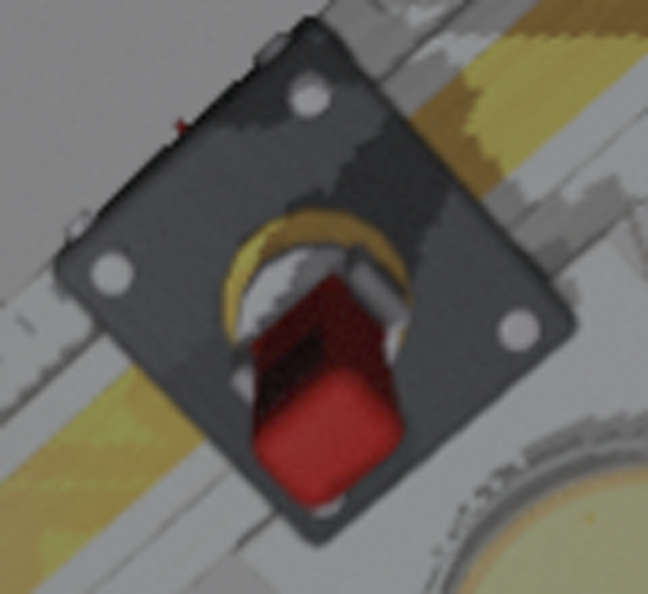

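Crop readings:
- The lever end's corners are (253,440), (355,368), (403,432) and (310,507), so its centre is at w1 (285.7,211.1).
- The cheeks lie left and upper-right, along the long sides of the lever end, so that direction is the bolt's y.
- The collar centre is at about (284,185.6).

Run:
```python
from h import *
L=(285.7,211.1)
print(tri(('scene0',203.2,172.9),('side0',200.6,177.1),('w1',*L)),atz('w1',*L,.141))
print('collar',atz('w1',284,185.6,.052))
c=lambda x,y:atz('w1',225+x/5.4,130+y/5.4,.141)
P=[c(253,440),c(355,368),c(403,432),c(310,507)]
for a,b in((0,1),(1,2),(3,2),(0,3)):
    d=P[b]-P[a];print(a,b,np.linalg.norm(d),np.arctan2(d[1],d[0]))
q=lambda x,y:atz('w1',225+x/5.4,130+y/5.4,.048)
Q=[q(65,262),q(315,18),q(577,320),q(318,545)]
print('top centre',np.mean(Q,0))
for a,b in((0,1),(1,2),(3,2),(0,3)):
    d=Q[b]-Q[a];print(a,b,np.linalg.norm(d),np.arctan2(d[1],d[0]))
```

```text
(array([0.4555683 , 0.06771586, 0.13905536]), [np.float64(0.0014418884223854152), np.float64(0.0006149757324426364), np.float64(0.0008522220077801146)]) [0.45419197 0.06825807 0.141     ]
collar [0.45422425 0.06881538 0.052     ]
0 1 0.017735509393749314 1.8002520248132776
1 2 0.011595356997774824 0.23154584399432213
3 2 0.017208221021843946 1.8741017019478474
0 3 0.012878909128711974 0.2759381637157173
top centre [0.4535884  0.06935039 0.048     ]
0 1 0.06545020424319474 1.931114459455644
1 2 0.07587475213757697 0.32417137194610285
3 2 0.06738885502416775 1.9146206338285532
0 3 0.07485964128226516 0.29787392278993224
```

```bash
python3 -m pendant '[[0,0,0,0,0,0.113],[0,0,0,0,0,0.113],[0,0,0,0,0,0.113],[0,0,0,0,0,0.113],[0,0,0,0,0,0.113],[0,0,0,0,0,0.113],[0,0,0,0,0,0.113],[0,0,0,0,0,0.114]]'; python3 -m pendant '[[0.0056,0.0017,0.02,0,0,0],[0,0,0.025,0,0,0],[0,0,0.025,0,0,0],[0,0,0.025,0,0,0],[0,0,0.018,0,0,0],[0,0,0.01,0,0,0],[0,0,0,0,0,0],[0,0,0,0,0,0]]' 0.05
python3 - <<'E'
from h import *
snap('wrist','w2'); s=robot.observe(); print(s['time'],s['tool_pos'],s['tool_rot'],s['torque'],s['contact_force'],s['qpos'][5])
for z in(.141,.139): print(proj('w2',[.4545,.0685,z]))
E
```

```text
time: 2.12
tool_pos: [0.4525, 0.0661, 0.4046]
tool_rot: [-3.141, -0.001, 1.831]
contact_force: [0.2, -0.4, 0.4]
opening: 0.092
grip_force: 0.0
time: 2.78
tool_pos: [0.4529, 0.0716, 0.2816]
tool_rot: [-3.14, -0.001, 1.837]
contact_force: [-1.2, -0.3, 0.1]
opening: 0.0504
grip_force: 0.0
2.8333 [0.45329621 0.0714546  0.28222626] [ 3.14120474e+00 -1.57500260e-04  1.83662388e+00] [-0.06247     0.05822085  0.00658986] [0.13945397 0.13993184 0.32851568] -0.27703092770303017
(np.float64(277.64837324483693), np.float64(313.75171481747367))
(np.float64(277.6393656713145), np.float64(311.04808423866166))
```

View pics/w2.png

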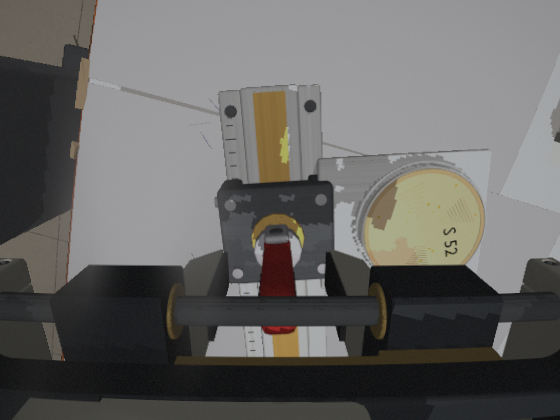

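The lever is centred between the fingers at u≈279 (fingers about 205 and 350). Its far end edge is at v≈333, with the gripper bar partly covering its top.

Run:
```python
from h import *
i=cv2.imread('pics/w2.png')[180:350,200:360];cv2.imwrite('pics/crop2.png',cv2.resize(i,None,fx=3.5,fy=3.5,interpolation=cv2.INTER_CUBIC))
R=np.array([[np.cos(1.837),np.sin(1.837)],[np.sin(1.837),-np.cos(1.837)]])
t=np.array([.4533,.07145])
for u,v,z in((279,333,.141),(279,333,.139),(260,331,.141),(298,331,.141),(277,240,.052)):
    p=atz('w2',u,v,z);print(p,R@(p[:2]-t))
```

```text
[0.45762074 0.05931579 0.141     ] [-0.01284346  0.00097639]
[0.4580316  0.05786776 0.139     ] [-0.01434857  0.00099185]
[0.44948187 0.05813967 0.141     ] [-0.01183705 -0.0071852 ]
[0.46522025 0.06244729 0.141     ] [-0.01182147  0.00913203]
[0.4547789  0.06648504 0.052     ] [-0.00517913  0.00012067]
```

View pics/crop2.png

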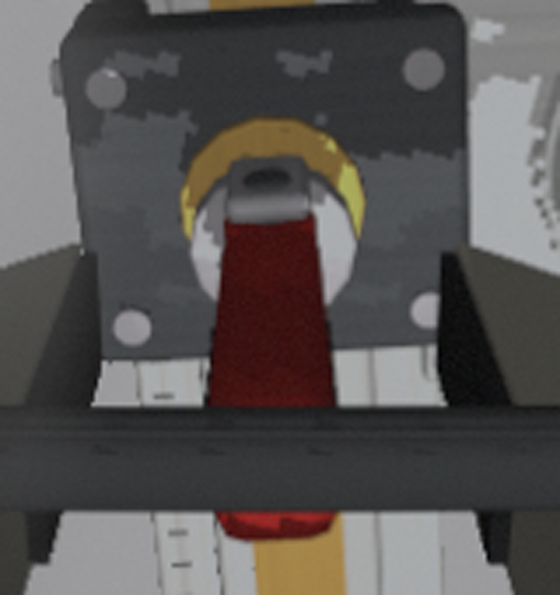

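The enlarged crop shows the lever end's far edge at (279,334). The lever is square to the fingers and sits about 3.5 mm off in tool x and 1 mm in tool y. I'll centre on it and close gently.

```bash
python3 -m pendant '[[-0.0035,0.001,0,0,0,0],[0,0,0,0,0,0],[0,0,0,0,0,0],[0,0,0,0,0,0],[0,0,0,0,0,0],[0,0,0,0,0,0],[0,0,0,0,0,0],[0,0,0,0,0,0]]' 0.0 4;python3 -m pendant '[[0,0,0,0,0,0],[0,0,0,0,0,0],[0,0,0,0,0,0],[0,0,0,0,0,0]]'
cat > st.py <<'E'
from h import *
s=robot.observe();y=s['tool_rot'][2];c,n=np.cos(y),np.sin(y);f=s['contact_force'];r=.335
print('t%.2f'%s['time'],s['tool_pos'].round(4),'yaw%.3f'%y,'F tool x%.1f y%.1f | along rail %.1f up %.1f'%(f[0]*c+f[1]*n,f[0]*n-f[1]*c,-f[0]*np.sin(r)+f[1]*np.cos(r),f[2]),'T',s['torque'].round(3),'op %.4f g%.1f q6 %.2f'%(s['opening'],s['grip_force'],s['qpos'][5]))
E
python3 st.py
```

```text
time: 3.5
tool_pos: [0.4548, 0.0678, 0.2816]
tool_rot: [-3.14, -0.001, 1.836]
contact_force: [-4.4, 0.6, 2.7]
opening: 0.0161
grip_force: 4.0
time: 3.83
tool_pos: [0.455, 0.0677, 0.2816]
tool_rot: [-3.141, -0.0, 1.836]
contact_force: [-4.5, 1.8, 2.4]
opening: 0.0159
grip_force: 4.0
t3.83 [0.455  0.0677 0.2816] yaw1.836 F tool x2.9 y-3.9 | along rail 3.2 up 2.4 T [0.062 1.007 0.049] op 0.0159 g4.0 q6 -0.28
```

```bash
python3 -m pendant '[[0,-0.0005,0,0,0,0],[0,0,0,0,0,0],[0,0,0,0,0,0]]' >/dev/null; python3 st.py;python3 -m pendant '[[0,-0.0005,0,0,0,0],[0,0,0,0,0,0],[0,0,0,0,0,0]]' >/dev/null; python3 st.py
```

```text
t4.08 [0.4547 0.0676 0.2817] yaw1.836 F tool x2.9 y-3.2 | along rail 3.1 up 3.6 T [ 0.224  0.837 -0.026] op 0.0158 g4.0 q6 -0.28
t4.33 [0.4544 0.0675 0.2817] yaw1.836 F tool x2.8 y-2.5 | along rail 3.0 up 0.8 T [ 0.375  0.535 -0.023] op 0.0161 g4.0 q6 -0.28
```

```bash
python3 -m pendant '[[0.0005,-0.001,0,0,0,0],[0,0,0,0,0,0],[0,0,0,0,0,0]]' >/dev/null; python3 st.py;python3 -m pendant '[[0.0005,-0.0006,0,0,0,0],[0,0,0,0,0,0],[0,0,0,0,0,0]]' >/dev/null; python3 st.py
```

```text
t4.58 [0.4539 0.0676 0.2818] yaw1.836 F tool x1.1 y3.2 | along rail 0.9 up -2.9 T [ 0.188 -0.367  0.008] op 0.0157 g4.0 q6 -0.28
t4.83 [0.4533 0.0678 0.2819] yaw1.836 F tool x-1.3 y4.8 | along rail -1.6 up -4.2 T [ 0.003 -0.919  0.006] op 0.0162 g4.0 q6 -0.28
```

```bash
python3 -m pendant '[[-0.0003,0.001,-0.0003,0,0,0],[0,0,0,0,0,0],[0,0,0,0,0,0]]' - 12 >/dev/null; python3 st.py;python3 -m pendant '[[0,0,0,0,0,0],[0,0,0,0,0,0],[0,0,0,0,0,0]]' - 30 >/dev/null; python3 st.py; python3 -m pendant '[[0,0,0.0002,0,0,0.05],[0,0,0.0002,0,0,0.05],[0,0,0,0,0,0]]' >/dev/null; python3 st.py
```

```text
t5.08 [0.4539 0.0678 0.282 ] yaw1.836 F tool x-0.2 y4.9 | along rail -0.6 up -6.3 T [ 0.038 -0.962  0.021] op 0.0159 g12.0 q6 -0.28
t5.33 [0.4539 0.0678 0.282 ] yaw1.836 F tool x-1.7 y5.3 | along rail -2.0 up -7.5 T [-0.038 -0.985  0.013] op 0.0159 g30.0 q6 -0.28
t5.58 [0.4539 0.0678 0.2816] yaw1.733 F tool x-0.8 y5.6 | along rail -1.8 up -5.4 T [-0.064 -0.997  0.039] op 0.0166 g30.0 q6 -0.18
```

```bash
python3 -m pendant '[[0,0.0010,0.0004,0,0,0],[0,0,0.0002,0,0,0.05],[0,0,0.0002,0,0,0.05],[0,0,0,0,0,0]]' >/dev/null; python3 st.py; python3 -m pendant '[[0,0,0.0003,0,0,0.1],[0,0,0,0,0,0],[0,0,0,0,0,0]]' >/dev/null; python3 st.py
```

```text
t5.92 [0.4543 0.068  0.2812] yaw1.635 F tool x-0.9 y0.7 | along rail -1.1 up 1.4 T [-0.307 -0.064  0.047] op 0.0157 g30.0 q6 -0.08
t6.17 [0.4543 0.0679 0.2808] yaw1.539 F tool x-2.3 y-0.3 | along rail -2.1 up 3.8 T [-0.511  0.156 -0.043] op 0.0162 g30.0 q6 0.01
```

```bash
cat > st2.py <<'E'
from h import *
T=[];F=[]
for _ in range(5):
    robot.read_camera('side');s=robot.observe();T.append(s['torque'][2]);F.append(s['contact_force'])
y=s['tool_rot'][2];c,n=np.cos(y),np.sin(y);f=np.mean(F,0);r=.335
print('t%.2f'%s['time'],s['tool_pos'].round(4),'yaw%.3f'%y,'F tool x%.1f y%.1f | rail %.1f up %.1f'%(f[0]*c+f[1]*n,f[0]*n-f[1]*c,-f[0]*np.sin(r)+f[1]*np.cos(r),f[2]),'Tz %.3f sd %.3f'%(np.mean(T),np.std(T)),'op %.4f g%.1f q6 %.2f'%(s['opening'],s['grip_force'],s['qpos'][5]))
E
python3 st2.py
python3 -m pendant '[[-0.0004,0,0.0004,0,0,0.1],[0,0,0.0003,0,0,0.1],[0,0,0,0,0,0]]' >/dev/null; python3 st2.py
```

```text
t6.42 [0.4544 0.068  0.2807] yaw1.538 F tool x-2.2 y-0.7 | rail -1.8 up 4.9 Tz -0.012 sd 0.026 op 0.0156 g30.0 q6 0.01
t6.92 [0.4543 0.0678 0.2801] yaw1.337 F tool x-0.7 y-1.3 | rail 0.1 up 6.3 Tz -0.024 sd 0.014 op 0.0157 g30.0 q6 0.21
```

```bash
python3 -m pendant '[[-0.0002,-0.0003,0,0,0,0.1],[0,0,0.0003,0,0,0.1],[0,0,0,0,0,0]]' >/dev/null; python3 st2.py
python3 -m pendant '[[0,0,0.0003,0,0,0.1],[0,0,0.0003,0,0,0.1],[0,0,0,0,0,0]]' >/dev/null; python3 st2.py
```

```text
t7.42 [0.4541 0.0677 0.2795] yaw1.138 F tool x0.6 y-0.7 | rail 0.9 up 2.6 Tz -0.015 sd 0.037 op 0.0162 g30.0 q6 0.41
t7.92 [0.4541 0.0677 0.2789] yaw0.938 F tool x1.6 y-1.8 | rail 2.4 up 2.9 Tz -0.037 sd 0.012 op 0.0158 g30.0 q6 0.61
```

```bash
python3 -m pendant '[[0.0003,-0.0004,0.0002,0,0,0.1],[0,0,0.0003,0,0,0.1],[0,0,0,0,0,0]]' >/dev/null; python3 st2.py
python3 -m pendant '[[0,-0.0002,0.0003,0,0,0.1],[0,0,0.0003,0,0,0.1],[0,0,0,0,0,0]]' >/dev/null; python3 st2.py
```

```text
t8.42 [0.454  0.068  0.2783] yaw0.738 F tool x0.2 y-0.1 | rail 0.2 up 0.6 Tz 0.019 sd 0.019 op 0.0156 g30.0 q6 0.81
t8.92 [0.4539 0.0681 0.2777] yaw0.538 F tool x0.0 y1.3 | rail -1.3 up -0.8 Tz -0.018 sd 0.022 op 0.0159 g30.0 q6 1.01
```

```bash
python3 -m pendant '[[0,0.0003,0.0004,0,0,0.1],[0,0,0.0003,0,0,0.1],[0,0,0,0,0,0]]' >/dev/null; python3 st2.py
python3 -m pendant '[[0,0.0002,0.0004,0,0,0.1],[0,0,0.0003,0,0,0.1],[0,0,0,0,0,0]]' >/dev/null; python3 st2.py
```

```text
t9.42 [0.454  0.068  0.2771] yaw0.338 F tool x0.1 y-0.4 | rail 0.4 up -0.4 Tz -0.027 sd 0.043 op 0.0159 g30.0 q6 1.21
t9.92 [0.454  0.0679 0.2764] yaw0.138 F tool x-0.4 y-3.1 | rail 3.1 up 0.2 Tz -0.010 sd 0.025 op 0.0159 g30.0 q6 1.41
```

```bash
python3 -m pendant '[[0,-0.0006,0.0003,0,0,0.1],[0,0,0.0003,0,0,0.1],[0,0,0,0,0,0]]' >/dev/null; python3 st2.py
python3 -m pendant '[[0,0,0.0003,0,0,0.1],[0,0,0.0003,0,0,0.1],[0,0,0,0,0,0]]' >/dev/null; python3 st2.py
```

```text
t10.42 [0.454  0.0682 0.2758] yaw-0.062 F tool x-1.3 y-1.0 | rail 1.5 up -0.8 Tz 0.002 sd 0.026 op 0.0159 g30.0 q6 1.61
t10.92 [0.454  0.0683 0.2752] yaw-0.262 F tool x-1.3 y-0.8 | rail 1.4 up -1.5 Tz 0.005 sd 0.014 op 0.0158 g30.0 q6 1.81
```

```bash
python3 -m pendant '[[-0.0002,-0.0002,0.0004,0,0,0.1],[0,0,0.0003,0,0,0.1],[0,0,0,0,0,0]]' >/dev/null; python3 st2.py
python3 -m pendant '[[0,0,0.0003,0,0,0.1],[0,0,0,0,0,0]]' >/dev/null; python3 st2.py
```

```text
t11.42 [0.4539 0.0685 0.2746] yaw-0.462 F tool x-0.8 y1.4 | rail -0.4 up -0.0 Tz 0.031 sd 0.034 op 0.0156 g30.0 q6 2.02
t11.83 [0.454  0.0685 0.2743] yaw-0.562 F tool x-0.8 y2.2 | rail -0.7 up 2.0 Tz 0.091 sd 0.019 op 0.0160 g30.0 q6 2.12
```

```bash
python3 -m pendant '[[0,0.0004,0.0003,0,0,0.1],[0,0,0,0,0,0]]' >/dev/null; python3 st2.py
```

```text
t12.25 [0.4539 0.0684 0.2741] yaw-0.662 F tool x-1.2 y-0.0 | rail 1.0 up 2.5 Tz 0.165 sd 0.035 op 0.0164 g30.0 q6 2.21
```

```bash
python3 -m pendant '[[0,0,0.0003,0,0,0.09],[0,0,0,0,0,0]]' >/dev/null; python3 st2.py; python3 st2.py
```

```text
t12.67 [0.4539 0.0684 0.2739] yaw-0.752 F tool x-1.8 y-0.5 | rail 1.8 up 5.2 Tz 0.245 sd 0.017 op 0.0162 g30.0 q6 2.30
t12.92 [0.4539 0.0683 0.2738] yaw-0.752 F tool x-1.4 y-0.6 | rail 1.6 up 5.7 Tz 0.231 sd 0.022 op 0.0160 g30.0 q6 2.30
```

```bash
python3 -m pendant '[[0,0,-0.0003,0,0,0.02],[0,0,0,0,0,0]]' >/dev/null; python3 st2.py; python3 -m pendant '[[0,0,0,0,0,0],[0,0,0,0,0,0],[0,0,0,0,0,0],[0,0,0,0,0,0],[0,0,0,0,0,0],[0,0,0,0,0,0]]' 0.09; python3 st2.py
python3 -c "
from h import *
snap('scene','s3');snap('side','d3')
f=lambda i:cv2.resize(i[160:250,165:231],None,fx=6,fy=6,interpolation=cv2.INTER_CUBIC)
cv2.imwrite('pics/crop3.png',np.hstack([f(cv2.imread('pics/s3.png')),f(cv2.imread('pics/d3.png'))]))"
```

```text
t13.33 [0.4539 0.0683 0.2739] yaw-0.774 F tool x-1.2 y-2.6 | rail 2.2 up 1.4 Tz 0.247 sd 0.023 op 0.0154 g30.0 q6 2.33
time: 13.83
tool_pos: [0.4536, 0.0682, 0.2738]
tool_rot: [3.141, 0.0, -0.774]
contact_force: [1.1, 0.1, -0.1]
opening: 0.0515
grip_force: 0.0
t14.08 [0.4537 0.0682 0.2739] yaw-0.774 F tool x0.0 y0.4 | rail -0.2 up 0.3 Tz -0.014 sd 0.046 op 0.0714 g0.0 q6 2.33
```

View pics/crop3.png

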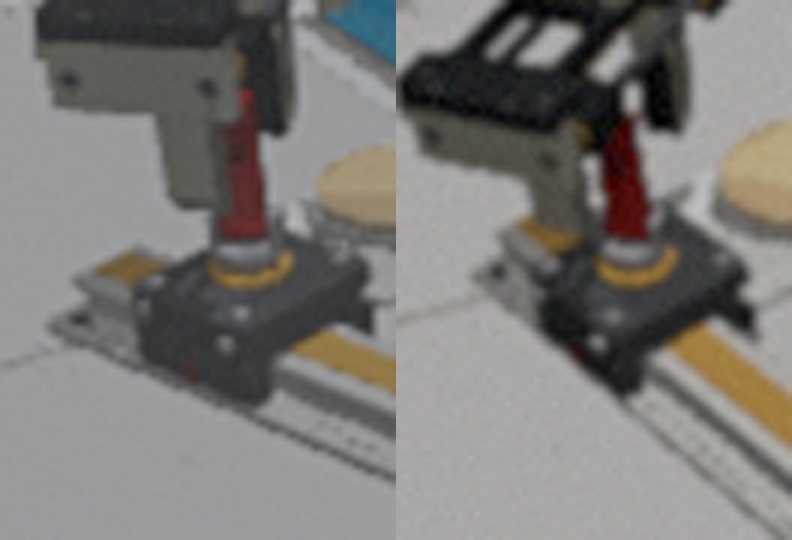

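The carriage stands exactly where it was, the bolt is turned in and the lever is upright. The held torque was about 0.26 N m after bias. Next I'll find the fold side with a gentle nudge.

```bash
python3 -m pendant '[[0,0,0,0,0,-0.06],[0,0,0,0,0,-0.06],[0,0,0,0,0,0],[0,0,0,0,0,0],[0,0,0,0,0,0],[0,0,0,0,0,0],[0,0,0,0,0,0]]' 0.04 >/dev/null; python3 -m pendant '[[0,-0.005,0,0,0,0],[0,-0.005,0,0,0,0],[0,-0.001,0,0,0,0],[0,0,0,0,0,0]]' >/dev/null; python3 st.py; python3 -m pendant '[[0,-0.002,0,0,0,0],[0,0,0,0,0,0]]' >/dev/null; python3 st.py; python3 -m pendant '[[0,-0.001,0,0,0,0],[0,0,0,0,0,0]]' >/dev/null; python3 st.py
```

```text
t15.10 [0.4607 0.0774 0.2739] yaw-0.654 F tool x0.5 y0.6 | along rail -0.7 up -0.8 T [ 0.03   0.213 -0.051] op 0.0402 g0.0 q6 2.23
t15.27 [0.4614 0.0785 0.2738] yaw-0.654 F tool x-0.3 y3.4 | along rail -1.6 up 1.0 T [-0.446  0.352  0.049] op 0.0404 g1.3 q6 2.23
t15.43 [0.4617 0.0788 0.2738] yaw-0.654 F tool x0.1 y6.9 | along rail -3.9 up 2.1 T [-1.023  0.82   0.01 ] op 0.0400 g3.3 q6 2.23
```

```bash
python3 -m pendant '[[0,0.007,0,0,0,0],[0,0.008,0,0,0,0],[0,0.008,0,0,0,0],[0,0.003,0,0,0,0],[0,0,0,0,0,0]]' >/dev/null; python3 st.py; python3 -m pendant '[[0,0.002,0,0,0,0],[0,0,0,0,0,0]]' >/dev/null; python3 st.py; python3 -m pendant '[[0,0.002,0,0,0,0],[0,0,0,0,0,0]]' >/dev/null; python3 st.py
```

```text
t15.85 [0.446  0.0583 0.2741] yaw-0.656 F tool x-0.5 y-0.1 | along rail 0.4 up -1.0 T [ 0.105  0.213 -0.007] op 0.0397 g0.2 q6 2.18
t16.02 [0.4454 0.0574 0.2742] yaw-0.655 F tool x-1.5 y-4.2 | along rail 3.6 up 1.4 T [0.766 0.012 0.005] op 0.0406 g1.9 q6 2.18
t16.18 [0.4444 0.0561 0.2745] yaw-0.655 F tool x-3.7 y-5.9 | along rail 6.3 up 3.3 T [ 1.206 -0.057  0.077] op 0.0403 g2.9 q6 2.18
```

```bash
python3 -m pendant '[[0,0.002,0,0,0,0],[0,0,0,0,0,0]]' >/dev/null; python3 st.py; python3 -m pendant '[[0,0.002,0,0,0,0],[0,0,0,0,0,0]]' >/dev/null; python3 st.py
python3 -c "
from h import *
snap('scene','s4');snap('side','d4')
f=lambda i:cv2.resize(i[160:250,165:231],None,fx=6,fy=6,interpolation=cv2.INTER_CUBIC)
cv2.imwrite('pics/crop4.png',np.hstack([f(cv2.imread('pics/s4.png')),f(cv2.imread('pics/d4.png'))]))"
```

```text
t16.35 [0.4433 0.0546 0.2747] yaw-0.654 F tool x-4.0 y-5.0 | along rail 6.1 up 4.5 T [ 1.35  -0.101  0.086] op 0.0402 g3.4 q6 2.17
t16.52 [0.4421 0.053  0.2748] yaw-0.654 F tool x-2.7 y-5.9 | along rail 5.5 up 6.1 T [ 1.247 -0.101  0.075] op 0.0400 g3.6 q6 2.17
```

View pics/crop4.png

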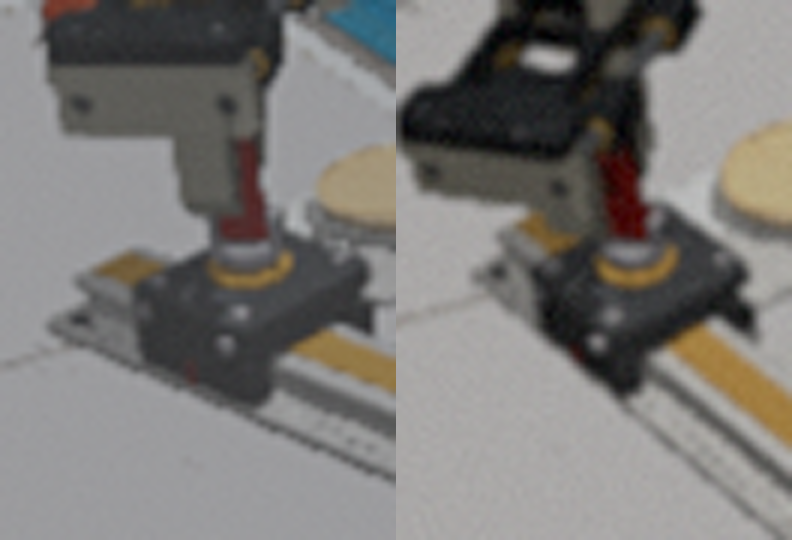

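The lever is folding toward tool +y at a steady force, and the carriage is unmoved. I'll widen the fingers and keep pushing.

```bash
python3 -m pendant '[[0,0.003,0,0,0,0],[0,0.003,0,0,0,0],[0,0.003,0,0,0,0],[0,0.003,0,0,0,0],[0,0.003,0,0,0,0],[0,0.003,0,0,0,0],[0,0.003,0,0,0,0],[0,0.003,0,0,0,0]]' 0.09 >/dev/null; python3 st.py; python3 -m pendant '[[0,0.002,0,0,0,0],[0,0.003,0,0,0,0],[0,0.003,0,0,0,0]]' >/dev/null; python3 st.py;  python3 -m pendant '[[0,0.003,0,0,0,0],[0,0.003,0,0,0,0],[0,0.003,0,0,0,0]]' >/dev/null; python3 st.py
```

```text
t17.28 [0.4272 0.0332 0.2743] yaw-0.654 F tool x-1.0 y-6.8 | along rail 4.6 up 5.7 T [ 1.184 -0.488  0.039] op 0.0877 g3.9 q6 2.12
t17.53 [0.4224 0.027  0.2741] yaw-0.655 F tool x-0.3 y-7.4 | along rail 4.3 up -0.2 T [ 1.052 -0.657  0.015] op 0.0898 g3.0 q6 2.11
t17.78 [0.417  0.0197 0.2739] yaw-0.655 F tool x0.4 y-7.5 | along rail 3.8 up 1.5 T [ 0.907 -0.575 -0.016] op 0.0899 g2.7 q6 2.09
```

```bash
python3 -m pendant '[[0,0.003,0,0,0,0],[0,0.003,0,0,0,0],[0,0.003,0,0,0,0]]' >/dev/null; python3 st.py; python3 -m pendant '[[0,0.003,0,0,0,0],[0,0.003,0,0,0,0],[0,0.003,0,0,0,0]]' >/dev/null; python3 st.py;  python3 -m pendant '[[0,0.003,0,0,0,0],[0,0.003,0,0,0,0]]' >/dev/null; python3 st.py
```

```text
t18.03 [0.4114 0.0125 0.274 ] yaw-0.655 F tool x-0.4 y-5.3 | along rail 3.3 up 2.1 T [ 0.803 -0.446  0.081] op 0.0897 g2.2 q6 2.07
t18.28 [0.4056 0.0053 0.2739] yaw-0.654 F tool x-0.4 y-4.5 | along rail 2.8 up 3.0 T [ 0.644 -0.335 -0.032] op 0.0901 g1.9 q6 2.05
t18.45 [0.4017 0.0005 0.2739] yaw-0.654 F tool x-0.3 y-4.0 | along rail 2.5 up 2.0 T [ 0.534 -0.253 -0.039] op 0.0903 g1.7 q6 2.04
```

```bash
python3 -m pendant '[[0,-0.006,0,0,0,0],[0,0,-0.02,0,0,0],[0,0,-0.02,0,0,0],[0,-0.017,0,0,0,0],[0,-0.017,0,0,0,0],[0,0,0,0,0,0],[0,0,0,0,0,0],[0,0,0,0,0,0]]' 0.0 10 >/dev/null; python3 st.py; python3 -m pendant '[[0,0,0,0,0,0],[0,0,0,0,0,0],[0,0,0,0,0,0],[0,0,0,0,0,0],[0,0,0.01,0,0,0],[0,0,0.01,0,0,0],[0,0,0.005,0,0,0],[0,0,0,0,0,0]]' >/dev/null; python3 st.py
python3 -c "
from h import *
snap('side','d5');snap('scene','s5')
f=lambda i:cv2.resize(i[160:250,165:231],None,fx=6,fy=6,interpolation=cv2.INTER_CUBIC)
cv2.imwrite('pics/crop5.png',np.hstack([f(cv2.imread('pics/s5.png')),f(cv2.imread('pics/d5.png'))]))"
```

```text
t19.12 [0.4257 0.0324 0.3133] yaw-0.653 F tool x-1.0 y0.3 | along rail 0.6 up -0.3 T [-0.004  0.19  -0.087] op 0.0414 g0.0 q6 2.12
t19.78 [0.4259 0.0325 0.288 ] yaw-0.654 F tool x-0.6 y-0.1 | along rail 0.6 up 0.1 T [ 0.032  0.204 -0.042] op 0.0004 g0.0 q6 2.12
```

View pics/crop5.png

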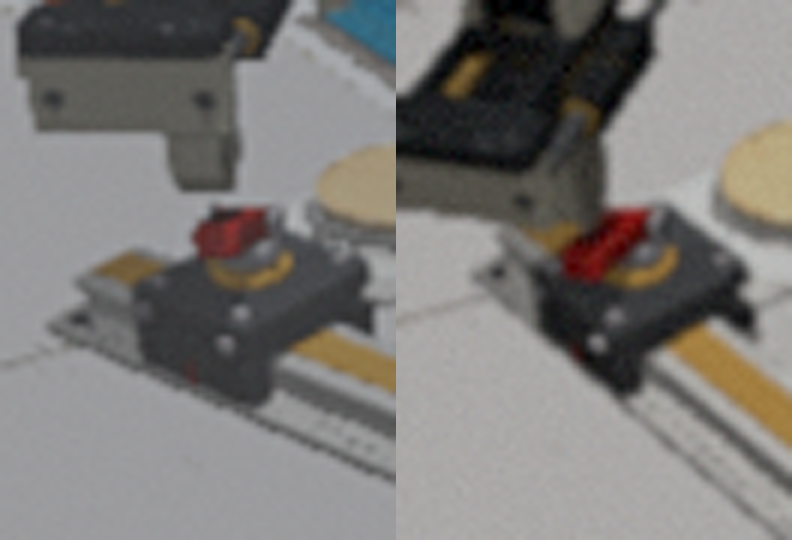

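The lever is folded about 65–70° toward the robot side, with the closed fingertips above it. Now I'll press down.

```bash
python3 -m pendant '[[0,0,0.008,0,0,0],[0,0,0.006,0,0,0],[0,0,0.004,0,0,0],[0,0,0.004,0,0,0]]' >/dev/null; python3 st.py; python3 -m pendant '[[0,0,0.003,0,0,0],[0,0,0.003,0,0,0],[0,0,0,0,0,0]]' >/dev/null; python3 st.py; python3 -m pendant '[[0,0,0.001,0,0,0],[0,0,0.001,0,0,0],[0,0,0,0,0,0]]' >/dev/null; python3 st.py
```

```text
t20.22 [0.4263 0.0324 0.2666] yaw-0.654 F tool x0.6 y2.2 | along rail -1.7 up 4.9 T [-0.321  0.403  0.012] op 0.0008 g2.1 q6 2.12
t20.47 [0.4262 0.0325 0.2604] yaw-0.654 F tool x0.4 y-0.5 | along rail -0.0 up 0.8 T [-0.037  0.205  0.021] op 0.0006 g0.2 q6 2.12
t20.72 [0.4262 0.0325 0.2589] yaw-0.654 F tool x-0.9 y3.8 | along rail -1.4 up 4.0 T [-0.392  0.493 -0.036] op 0.0004 g2.0 q6 2.12
```

```bash
python3 -m pendant '[[0,0,0.001,0,0,0],[0,0,0.001,0,0,0],[0,0,0,0,0,0]]' >/dev/null; python3 st.py; python3 -m pendant '[[0,0,0.001,0,0,0],[0,0,0,0,0,0]]' >/dev/null; python3 st.py; python3 -m pendant '[[0,0,0.001,0,0,0],[0,0,0,0,0,0]]' >/dev/null; python3 st.py
```

```text
t20.97 [0.4263 0.0322 0.2578] yaw-0.654 F tool x-0.9 y6.2 | along rail -2.7 up 15.9 T [-0.803  1.074 -0.035] op 0.0002 g8.1 q6 2.12
t21.13 [0.4263 0.0321 0.2574] yaw-0.654 F tool x-1.7 y9.7 | along rail -3.9 up 21.5 T [-1.053  1.428  0.05 ] op 0.0001 g11.2 q6 2.12
t21.30 [0.4264 0.032  0.2569] yaw-0.653 F tool x-2.9 y10.9 | along rail -3.6 up 29.4 T [-1.196  1.68   0.061] op 0.0010 g14.3 q6 2.12
```

The reading has gone stiff at a tip height of 79 mm, which is where the flat lever's top should be. I'll back off and check.

```bash
python3 -m pendant '[[0,0,-0.01,0,0,0],[0,0,-0.03,0,0,0],[0,0,-0.04,0,0,0],[0,0,-0.04,0,0,0],[0.04,0,0,0,0,0],[0.04,0,0,0,0,0],[0,0,0,0,0,0],[0,0,0,0,0,0]]' >/dev/null; python3 st.py
python3 -c "
from h import *
snap('side','d6');snap('scene','s6')
f=lambda i:cv2.resize(i[160:250,165:231],None,fx=6,fy=6,interpolation=cv2.INTER_CUBIC)
cv2.imwrite('pics/crop6.png',np.hstack([f(cv2.imread('pics/s6.png')),f(cv2.imread('pics/d6.png'))]))"
```

```text
t21.97 [ 0.4908 -0.017   0.3744] yaw-0.656 F tool x-0.4 y-0.7 | along rail 0.7 up -0.4 T [-0.01   0.214  0.004] op 0.0004 g0.0 q6 2.04
```

View pics/crop6.png

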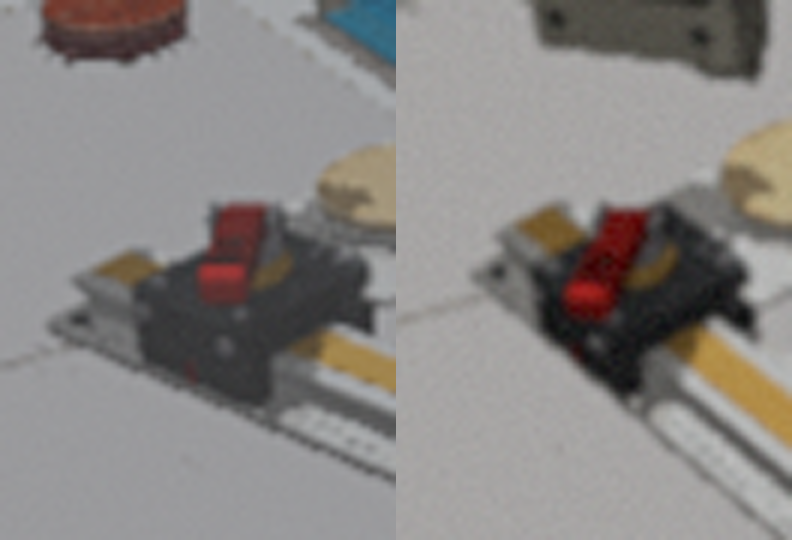

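The lever lies flat, its end face at scene (202,207.3) and side (197.4,210), and the carriage is where it was. I'll check the end's height and hand in.

Run:
```python
from h import *
p,r=tri(('s6',202,207.3),('d6',197.4,210)); print(p,r,np.hypot(p[0]-.454,p[1]-.068))
```

```text
[0.42336954 0.0191147  0.07423092] [np.float64(0.00028567250409866087), np.float64(0.00028567250409871465)] 0.05768879537708752
```

```bash
python3 -c "
from cell import robot
print(robot.hand_in())"
```

```text
the job is handed in; nothing more can be done
None
```

I screwed the bolt in to about 0.26 N m (just snug), folded the lever down flat and handed the job in at about 22 s; the carriage showed no movement in the pictures, and I never went near the vial.

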